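# Put a vial in the light-safe store and work its sticky cover shut

### The arm

A 6-joint arm with a two-finger parallel gripper is mounted at the origin on a cart in front of the work surface, level with it; the furniture and walls round the work are solid. World frame = base frame: x ahead of the robot, y to its left, z up, the work surface at z = 0. Lengths are in m, angles in rad, forces in N, time in s.
With the tool pointing down it reaches from about 0.275 to 0.975 m from the base axis. Payload 8.4 kg.
Tool frame: the origin (TCP) lies midway between the tips of the shut fingers; the grasp point (between the pads) lies 19 mm behind it (ctrl.grip_point_offset is the distance from the TCP to the grasp point, in m); z points along the fingers, y is the line along which they close (so a half turn about z gives the same grasp; the last joint's range is limited). The gripper opens to 92 mm and grips with 3 to 60 N. Pads are 20 mm wide; open, the fingers measure 128 mm over their backs; the gripper's body (75 mm by 189 mm) begins 69 mm behind the grasp point.
Start: joints at [1.326, 0.353, 1.633, -0, 1.155, -0.002], TCP at [0.15, 0.607, 0.215] pointing down, gripper open.
Joint ranges: [-2.63, 2.63], [-0.92, 2.1], [0.06, 2.66], [-1.3, 4.44], [0, 2.69], [-3.02, 3.02]. Speed limits (rad/s): [2.22, 2.22, 2.79, 3.14, 3.14, 3.14].

### API

Orientations are given as a rotation vector (axis times angle).
In Python, from workcell import status, eyes, sign_off, ctrl gives the robot as it stands.
- The arm moves only by the tool drive_tool, never from a script. Its argument "deltas" is a list of rows, each an object with "offset": the shift along the tool's x, y, z in units of 30 mm (1.0 is 30 mm), a list of three; "turn": the turn about the tool's z in units of 8 degrees (1.0 is 8 degrees); "hand": the opening, from 0 (shut) to 1 (fully open). A call has 1 to 10 rows; each row shifts and turns the commanded pose from where the row before left it, along the tool's axes as they then stand; what a row does not reach is not made up. A row lasts 1/8 s, in which the tool goes at most 62.5 mm and 10.7 degrees, less where a joint would pass 70% of its speed; a pose out of reach is approached as far as the arm can. A call is refused whole if a number of a shift passes 1 or a number of a turn 1, either way. A call with a gripper value outside its range is refused whole. The fingers move at their own pace and stop on an object; the grip force is fixed at half the most. Time passes only in rows, so rows that do not move let the fingers close. It gives the time, the measured TCP pose, the force, the opening and the grip force at its end, in the units of the state.
- status.state(): the state, without advancing time (a new reading comes with each control period).
- eyes.capture(name): name is "side" or "top"; returns a dict with "pixels" (400x640x3 uint8, red, green, blue), "camera_matrix" (3x3 intrinsics, pixels), "T" (4x4, takes a point from camera to world coordinates). Camera axes: x right, y up, looking along -z (the intrinsics and any distortion apply to the point x, -y, -z); pixel columns grow to the right and rows downward; lengths in m; the calibration is good to about 2 mm. A picture is of the moment at which its call begins. There is no depth.
- sign_off(): hands the job in; it is judged then, once.
The state is a dict: "clock": time; "joint_pos": joint angles; "qd": joint speeds; "effort": joint torques, N m; "eef_pos": TCP position; "tcp_rot": TCP orientation; "contact_force": force on the tool from outside, world axes, zero at the start; "torque": the same for the moment, N m; "opening": finger opening in m; "gripper_force": force on a finger pad.
Only numpy, scipy, OpenCV 4.12 (cv2) and the standard library are available. Lean on these libraries where they do the work, as an engineer would, in place of code of your own. Each camera call takes 0.05 s, during which the arm holds its last target. There are 200 camera calls.

### The job

Stand the loose amber vial in the empty middle pocket of the vial store, then slide the store's amber cover fully home against its stops at both ends. The cover's runners are sticky and it racks: work it along with gentle pushes (never as much as 20 N) on its left and right tabs in turn, and leave the other vials and the things on the bench alone.

Things in the scene. Friction and masses are not known exactly. Their poses are not given: they have to be found in the camera images.
- vial_5: loose vial standing on the bench: amber glass, black screw cap, 22 mm diameter and 52 mm tall, 18 g; origin at the centre of its underside, z up. The body is 22 mm wide up to 44 mm height, the cap 18 mm wide above
- vial_2: white vial with a white cap, same size, standing on the bench near the amber one; a bystander. Origin at the centre of its underside
- vial_1: amber vial already standing in the left pocket of the store; origin at the centre of its underside
- vial_3: amber vial already standing in the right pocket of the store; origin at the centre of its underside
- hex_driver_1: red-handled hex driver lying on the bench close to the robot, 179 mm long, 28 mm high; a bystander. Origin under its centre
- store: vial store fixed to the bench: grey case, 180 mm (its x) by 260 mm (its y), 73 mm high over the aluminium tracks; origin at the centre of its underside, x away from the robot, the way the cover closes, y left. Far half: three pockets 70 mm apart along y in a white block, open above; case walls 60 mm high. Near half: solid deck under the open cover
- pocket (a point): centre of the mouth of the empty middle pocket (26 mm bore, 22 mm deep), 28 mm above the bench, at x = 50, y = 0 mm in the store's frame, axes as the store's. A seated vial's underside is 6 mm above the bench and its top 58 mm; the cover passes above at 61 mm. While the cover is open nothing stands within 20 mm of the pocket's axis
- tab_left (a point): centre of the near face of the left push tab, a smooth, slippery black upright block 10 mm thick, 40 mm wide, on the amber cover sheet (80 by 234 mm, top 66 mm above the bench); this point is 85 mm, the tab's top 101 mm up. Axes: the cover's (x = the closing way, y left); it yaws up to 0.1 rad as it racks. Push along the store's x; 60 to 70 mm to close
- tab_right (a point): the same point on the right tab, 190 mm from the left one. Each end rubs with 11 to 12 N of dry friction and stays where left. An end that leads the other binds: about 0.2 N more per mm of lead, and solid from some 18 to 27 mm (the sheet is warped, so it differs). Shoving one tab on past that, or pushing the middle, drags both ends and takes over 20 N: too much
- stop_left (a point): fixed on the store: where tab_left is when the left end of the cover touches its stop (fully home). The stop is firm: within a millimetre or two the push force there rises past 20 N, so feel for it slowly
- stop_right (a point): fixed on the store: where tab_right is when the right end of the cover touches its stop (fully home)

How it is judged:
On the way, in this order (a step that is already met when the one before it is completed fails the run):
1. the amber vial stands in the middle pocket, let go (horizontal distance between vial_5 and pocket below 0.006 m and z of vial_5 in the frame of pocket below -0.017 m and angle between vial_5's own z axis and vertical below 0.15 rad and contact force between the fingers and vial_5 below 0.1 N), for 0.2 s.
2. both ends of the cover are home (x of tab_left in the frame of stop_left above -0.002 m and x of tab_right in the frame of stop_right above -0.002 m), for 0.2 s.
At the end, for the whole second after the job is handed in: The amber vial stands at rest in the middle pocket (within 6 mm of its centre, its foot at least 17 mm below the pocket's mouth, upright within 0.15 rad), and both tabs are at, or no more than 2 mm short of, their stop points along the store's x (all of step 2 and horizontal distance between vial_5 and pocket below 0.006 m and z of vial_5 in the frame of pocket below -0.017 m and angle between vial_5's own z axis and vertical below 0.15 rad and linear speed of vial_5 below 0.02 m/s); the robot touches nothing.
It fails at once if the cover is pushed with 20 N or more (contact force between any of the fingers, the arm and cover above 20 N).
It fails at once if a stored vial, the white vial or the hex driver is displaced by more than 15 mm (distance of any of vial_1, vial_3, vial_2, hex_driver_1 from where it was at the start of the episode above 0.015 m).
It also fails if it takes over 72 s, if anything falls off the work surface, if the arm or the gripper's body presses on something with over 40 N, if the wrist force passes 120 N, or if a joint passes its speed limit or range.

## Working session

There is one attempt and no reset: what is moved stays moved. The work goes in short steps, Python scripts to look and compute and a tool call to move; the robot and the scene stay as the last step left them, time stands still between calls to the robot, and variables do not carry over. Pictures are saved under pics/ and viewed, at most 10 in all, crops included, and the job is handed in when it is done.

Besides the shell and the picture viewer there is one more tool, called as name(argument=value, ...), one argument or row to a line, values as JSON. drive_tool: Moves the arm, as the interface text tells. Its arguments: {"type":"object","properties":{"deltas":{"type":"array"}},"required":["deltas"]}

```bash
mkdir -p pics
cat > h.py <<'E'
import numpy as np,cv2
from workcell import status,eyes,sign_off,ctrl
def cap(n,f=None):
    d=eyes.capture(n)
    if f: cv2.imwrite('pics/'+f,cv2.cvtColor(d['pixels'],cv2.COLOR_RGB2BGR))
    return d
def ray(d,u,v):
    K=np.array(d['camera_matrix']);T=np.array(d['T'])
    p=np.linalg.solve(K,[u,v,1.]);return T[:3,3],T[:3,:3]@np.array([p[0],-p[1],-p[2]])
def at(d,u,v,z):
    o,r=ray(d,u,v);return o+r*(z-o[2])/r[2]
def px(d,P):
    T=np.array(d['T']);c=T[:3,:3].T@(np.array(P)-T[:3,3]);q=np.array(d['camera_matrix'])@[c[0],-c[1],-c[2]];return q[:2]/q[2]
E
python3 - <<'E'
from h import *
for n in('top','side'):
    d=cap(n,n+'0.png');print(n,d.keys(),np.round(d['T'],3).tolist(),np.round(d['camera_matrix'],1).tolist())
print(status.state())
E
```

```text
top dict_keys(['pixels', 'camera_matrix', 'T']) [[-0.024, 0.996, -0.089, 0.425], [-1.0, -0.024, 0.001, -0.032], [-0.002, 0.089, 0.996, 0.92], [0.0, 0.0, 0.0, 1.0]] [[388.3, 0.0, 315.3], [0.0, 388.3, 199.0], [0.0, 0.0, 1.0]]
side dict_keys(['pixels', 'camera_matrix', 'T']) [[0.949, 0.154, -0.277, 0.235], [-0.315, 0.528, -0.789, -0.69], [0.025, 0.836, 0.549, 0.564], [0.0, 0.0, 0.0, 1.0]] [[378.1, 0.0, 313.5], [0.0, 378.1, 193.0], [0.0, 0.0, 1.0]]
{'clock': 0.1, 'joint_pos': array([ 1.32559362e+00,  3.53606212e-01,  1.63403533e+00, -1.96547005e-05,
        1.15525010e+00, -2.39176664e-03]), 'qd': array([ 1.54906007e-04, -1.20519263e-03,  3.33659548e-05,  2.39500517e-03,
       -1.04758471e-03, -7.05625318e-05]), 'effort': array([-1.00757723e-03, -5.94904625e+01, -3.34931409e+01,  6.98222034e-02,
        1.81760959e-02, -7.26830172e-05]), 'eef_pos': array([0.15016122, 0.606226  , 0.21393218]), 'tcp_rot': array([-3.80440538e-01, -3.11832801e+00,  2.02822402e-03]), 'contact_force': array([-0.02023576,  0.56594333, -0.15213048]), 'torque': array([0.03141479, 0.02640155, 0.02417678]), 'gripper_force': 0.0, 'opening': 0.0921753702793794}
```

View pics/top0.png

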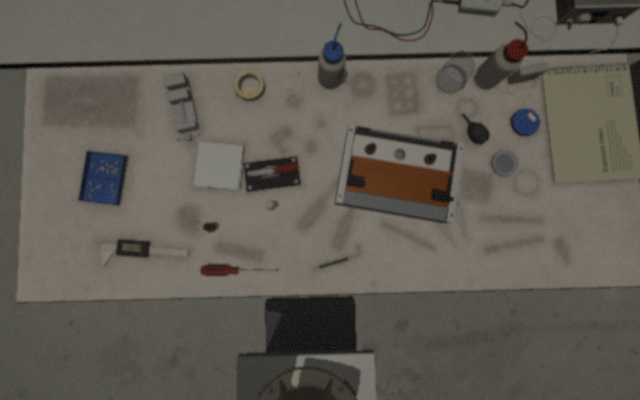

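View pics/side0.png

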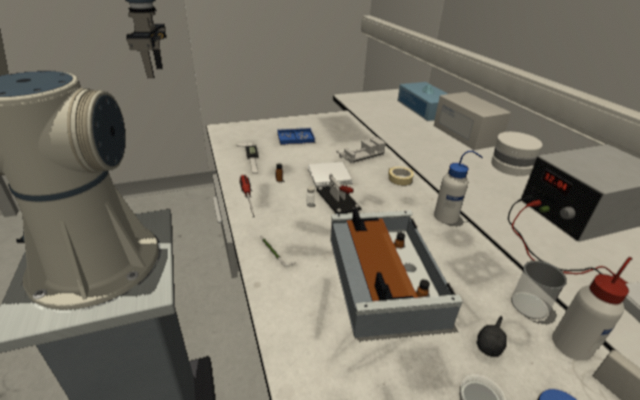

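Top: the amber vial is near (210,226), the white one near (272,205), and the store spans (337–460,128–220). I'll enlarge both regions.

Run:
```python
import cv2,numpy as np
t=cv2.imread('pics/top0.png')
a=cv2.resize(t[115:230,325:475],None,fx=5,fy=5,interpolation=cv2.INTER_CUBIC)
cv2.imwrite('pics/c1.png',np.clip(a*1.8,0,255))
s=cv2.imread('pics/side0.png')
b=cv2.resize(t[190:240,190:290],None,fx=8,fy=8,interpolation=cv2.INTER_CUBIC)[:300]
b=cv2.resize(t[193:243,195:295],(600,300),interpolation=cv2.INTER_CUBIC)
c=cv2.resize(s[155:215,260:330],(350,300),interpolation=cv2.INTER_CUBIC)
e=cv2.resize(s[205:335,325:460],(415,400),interpolation=cv2.INTER_CUBIC)
o=np.zeros((600,800,3),np.uint8);o[:300,:600]=b;o[300:600,:350]=c;
e=cv2.resize(s[205:305,325:460],(405,300),interpolation=cv2.INTER_CUBIC);o[300:,370:775]=e
cv2.imwrite('pics/c2.png',np.clip(o*1.5,0,255).astype(np.uint8))
```

```text
[ WARN:0@0.057] global loadsave.cpp:1063 imwrite_ Unsupported depth image for selected encoder is fallbacked to CV_8U.
```

View pics/c1.png

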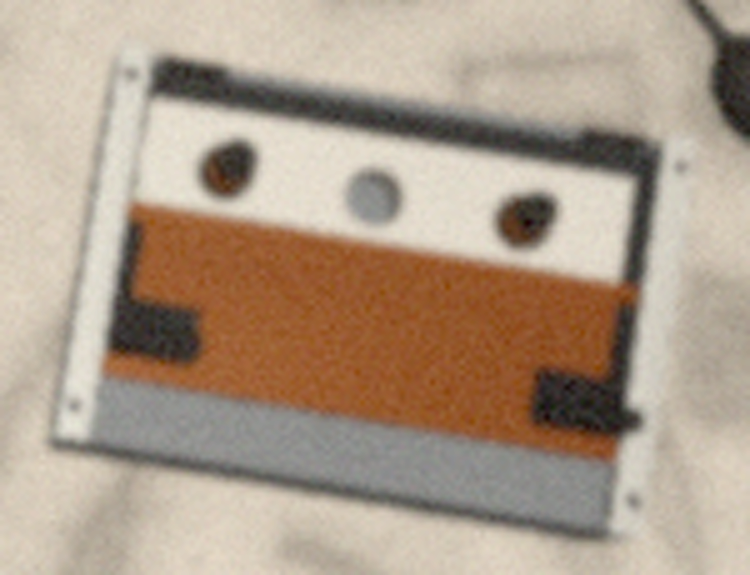

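View pics/c2.png

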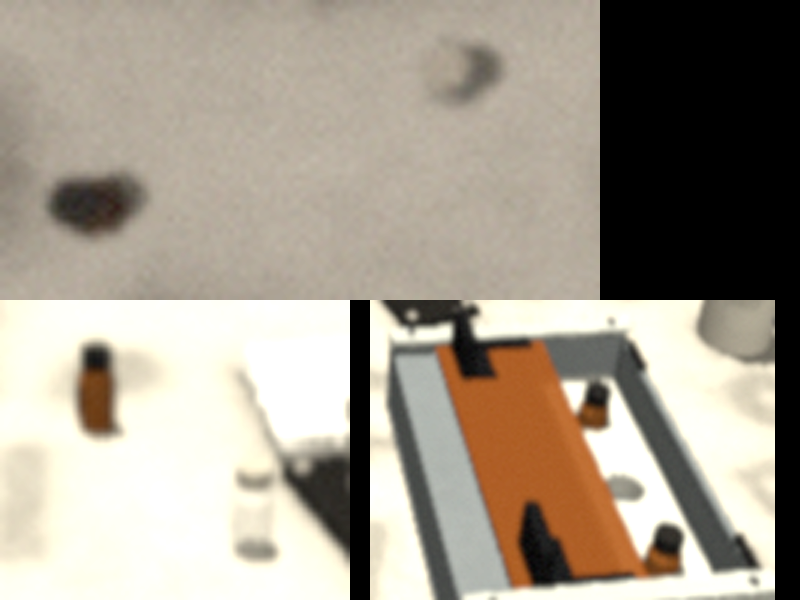

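Run:
```python
from h import *
d=cap('top');s=cap('side')
c=lambda u,v,z:at(d,325+(u+.5)/5-.5,115+(v+.5)/5-.5,z)
P=lambda n,p:print(n,np.round(p,4))
for n,u,v,z in[('TL',122,42,.073),('BL',57,440,.073),('TR',690,145,.073),('BR',632,535,.073),('scrTL',130,74,.073),('scrBL',74,405,.073),('scrTR',682,167,.073),('scrBR',632,500,.073),('pocket',374,197,.028),('capL',238,157,.058),('capR',540,212,.058),('coverNL',105,377,.066),('coverNR',615,458,.066),('coverFL',132,206,.066),('coverFR',635,287,.066)]:P(n,c(u,v,z))
g=lambda u,v,z:at(d,195+(u+.5)/6-.5,193+(v+.5)/6-.5,z)
P('amber cap top',g(76,198,.052));P('amber base',g(118,208,.011));P('white top',g(447,70,.052))
h=lambda u,v,z:at(s,260+(u+.5)/5-.5,155+(v-300+.5)/5-.5,z)
P('side amber captop',h(97,348,.052));P('side amber base',h(97,430,.002));P('white',h(255,548,.002))
p=lambda u,v,z:at(s,325+(u-370+.5)/3-.5,205+(v-300+.5)/3-.5,z)
P('side pocket',p(624,487,.028));P('side vialR cap',p(669,528,.058));P('side vialL cap',p(597,386,.058))
# tab template top corners
for n,u,v in[('Ltop a',120,300),('L b',198,310),('L c',195,360),('L d',110,345),('R a',540,370),('R b',635,385),('R c',620,432),('R d',535,422)]:P(n,c(u,v,.101));
print(status.state()['clock'])
```

```text
TL [ 0.6684 -0.1113  0.073 ]
BL [ 0.4913 -0.0772  0.073 ]
TR [ 0.6156 -0.3614  0.073 ]
BR [ 0.4438 -0.3262  0.073 ]
scrTL [ 0.6537 -0.1144  0.073 ]
scrBL [ 0.5065 -0.0851  0.073 ]
scrTR [ 0.6058 -0.3573  0.073 ]
scrBR [ 0.459  -0.3271  0.073 ]
pocket [ 0.6047 -0.2305  0.028 ]
capL [ 0.6185 -0.1633  0.058 ]
capR [ 0.59   -0.2981  0.058 ]
coverNL [ 0.5193 -0.0996  0.066 ]
coverNR [ 0.478  -0.3231  0.066 ]
coverFL [ 0.5956 -0.114   0.066 ]
coverFR [ 0.5538 -0.336   0.066 ]
amber cap top [0.4484 0.2102 0.052 ]
amber base [0.4452 0.2053 0.011 ]
white top [0.4928 0.0716 0.052 ]
side amber captop [0.447  0.2108 0.052 ]
side amber base [0.4444 0.2058 0.002 ]
white [0.4944 0.0695 0.002 ]
side pocket [ 0.6047 -0.2305  0.028 ]
side vialR cap [ 0.5923 -0.2953  0.058 ]
side vialL cap [ 0.6177 -0.162   0.058 ]
Ltop a [ 0.5482 -0.1042  0.101 ]
L b [ 0.5431 -0.1373  0.101 ]
L c [ 0.5217 -0.1352  0.101 ]
L d [ 0.529  -0.0994  0.101 ]
R a [ 0.5139 -0.2813  0.101 ]
R b [ 0.5066 -0.3213  0.101 ]
R c [ 0.4868 -0.3138  0.101 ]
R d [ 0.4919 -0.2781  0.101 ]
0.2
```

drive_tool(
  deltas=[
    {"offset": [0, 0, 0], "turn": -0.33, "hand": 0.6},
    {"offset": [-1, -0.9, 0], "turn": 0, "hand": 0.6},
    {"offset": [-1, -0.9, 0], "turn": 0, "hand": 0.6},
    {"offset": [-1, -0.9, 0], "turn": 0, "hand": 0.6},
    {"offset": [-1, -0.9, 0], "turn": 0, "hand": 0.6},
    {"offset": [-1, -0.9, 0], "turn": 0, "hand": 0.6},
    {"offset": [-1, -0.9, 0], "turn": 0, "hand": 0.6},
    {"offset": [-1, -0.9, 0], "turn": 0, "hand": 0.6},
    {"offset": [-1, -0.9, 0], "turn": 0, "hand": 0.6},
    {"offset": [-1, -0.9, 0], "turn": 0, "hand": 0.6},
  ],
)

```text
clock: 1.45
eef_pos: [0.3682, 0.3144, 0.2146]
tcp_rot: [0.308, 3.126, 0.0]
contact_force: [-0.2, 1.0, -0.5]
opening: 0.055
gripper_force: 0.0
```

```bash
cat >> h.py <<'E'
from scipy.spatial.transform import Rotation as Ro
YAW=-0.197
def go(t):
    s=status.state();R=Ro.from_rotvec(s['tcp_rot']).as_matrix()
    y=np.arctan2(-R[0,1],R[1,1])
    print('tcp',np.round(s['eef_pos'],4),'yaw',round(y,4),'turn',round((y-YAW)/np.deg2rad(8),2),'units',np.round(R.T@(np.array(t)-s['eef_pos'])/.03,2),'F',np.round(s['contact_force'],1),'t',s['clock'],'tilt',np.round(R[2],3))
E
python3 -c "
from h import *
go([.4475,.210,.12])"
```

```text
tcp [0.3682 0.3144 0.2146] yaw -0.1966 turn 0.0 units [-3.27 -2.9   3.15] F [-0.2  1.  -0.5] t 1.45 tilt [-0.  0. -1.]
```

drive_tool(
  deltas=[
    {"offset": [-0.82, -0.725, 0.5], "turn": 0, "hand": 0.6},
    {"offset": [-0.82, -0.725, 0.8], "turn": 0, "hand": 0.6},
    {"offset": [-0.82, -0.725, 0.9], "turn": 0, "hand": 0.6},
    {"offset": [-0.81, -0.725, 0.95], "turn": 0, "hand": 0.6},
    {"offset": [0, 0, 0], "turn": 0, "hand": 0.6},
  ],
)

```text
clock: 2.08
eef_pos: [0.4462, 0.2092, 0.1183]
tcp_rot: [-0.312, -3.123, 0.003]
contact_force: [-0.5, -0.0, 0.3]
opening: 0.0549
gripper_force: 0.0
```

Run:
```python
from h import *
go([.4475,.210,.028])
s=cap('side');t=cap('top')
f=lambda d,u,v,w,h:cv2.resize(d['pixels'][v-h//2:v+h//2,u-w//2:u+w//2,::-1],(400,400),interpolation=cv2.INTER_CUBIC)
o=np.hstack([f(s,280,165,80,80),f(t,212,222,80,80)])
cv2.imwrite('pics/g1.png',o)
```

```text
tcp [0.4462 0.2092 0.1183] yaw -0.1992 turn -0.02 units [-0.04  0.04  3.01] F [-0.5 -0.   0.3] t 2.075 tilt [ 0.003 -0.002 -1.   ]
```

View pics/g1.png

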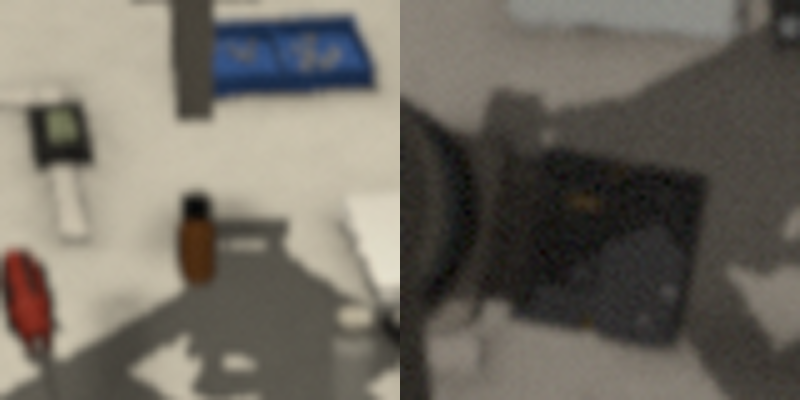

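The side view shows the finger (crop column ~195) straight above the vial (column ~196), so they are aligned. I'll descend and grasp.

drive_tool(
  deltas=[
    {"offset": [-0.04, 0.04, 0.8], "turn": 0, "hand": 0.6},
    {"offset": [0, 0, 0.8], "turn": 0, "hand": 0.6},
    {"offset": [0, 0, 0.8], "turn": 0, "hand": 0.6},
    {"offset": [0, 0, 0.61], "turn": 0, "hand": 0.6},
    {"offset": [0, 0, 0], "turn": 0, "hand": 0.1},
    {"offset": [0, 0, 0], "turn": 0, "hand": 0.1},
    {"offset": [0, 0, 0], "turn": 0, "hand": 0.1},
    {"offset": [0, 0, 0], "turn": 0, "hand": 0.1},
  ],
)

```text
clock: 3.18
eef_pos: [0.4487, 0.2124, 0.0306]
tcp_rot: [0.308, 3.125, 0.001]
contact_force: [-0.4, 0.8, 3.2]
opening: 0.0191
gripper_force: 30.0
```

```bash
python3 -c "
from h import *
go([.6053,-.2308,.16])"
```

```text
tcp [0.4487 0.2124 0.0306] yaw -0.1968 turn 0.0 units [ -8.01 -13.46  -4.32] F [-0.4  0.8  3.2] t 3.175 tilt [-0.001  0.001 -1.   ]
```

drive_tool(
  deltas=[
    {"offset": [0, 0, -0.3], "turn": 0, "hand": 0.1},
    {"offset": [0, 0, -0.7], "turn": 0, "hand": 0.1},
    {"offset": [0, 0, -0.9], "turn": 0, "hand": 0.1},
    {"offset": [0, 0, -1], "turn": 0, "hand": 0.1},
    {"offset": [0, 0, -0.9], "turn": 0, "hand": 0.1},
    {"offset": [0, 0, -0.4], "turn": 0, "hand": 0.1},
    {"offset": [0, 0, 0], "turn": 0, "hand": 0.1},
  ],
)

```text
clock: 4.05
eef_pos: [0.4485, 0.2121, 0.1564]
tcp_rot: [0.309, 3.125, 0.001]
contact_force: [-0.2, -0.2, -1.6]
opening: 0.0188
gripper_force: 30.0
```

Run:
```python
from h import *
go([.6053,-.2308,.16])
s=cap('side');p=px(s,status.state()['eef_pos']).astype(int);print(p)
u,v=p
cv2.imwrite('pics/g2.png',cv2.resize(s['pixels'][v-40:v+40,u-40:u+40,::-1],(560,560),interpolation=cv2.INTER_CUBIC))
```

```text
tcp [0.4485 0.2121 0.1564] yaw -0.1968 turn 0.0 units [ -8.01 -13.46  -0.12] F [-0.2 -0.2 -1.6] t 4.05 tilt [-0.001  0.001 -1.   ]
[278 129]
```

View pics/g2.png

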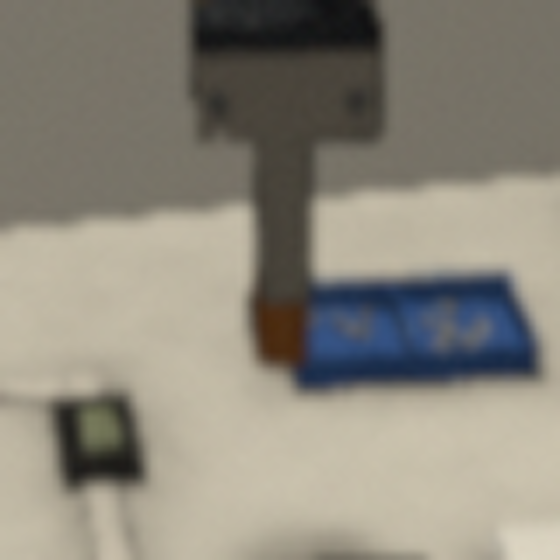

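Picture: the vial hangs upright between the fingers (crop 280,330), with its foot about 27 mm below the tips. Next, carry it to the pocket.

drive_tool(
  deltas=[
    {"offset": [-0.3, -0.6, -0.12], "turn": 0, "hand": 0.1},
    {"offset": [-0.6, -0.95, 0], "turn": 0, "hand": 0.1},
    {"offset": [-0.6, -0.95, 0], "turn": 0, "hand": 0.1},
    {"offset": [-0.6, -0.95, 0], "turn": 0, "hand": 0.1},
    {"offset": [-0.6, -0.95, 0], "turn": 0, "hand": 0.1},
    {"offset": [-0.6, -0.95, 0], "turn": 0, "hand": 0.1},
    {"offset": [-0.6, -0.95, 0], "turn": 0, "hand": 0.1},
    {"offset": [-0.6, -0.95, 0], "turn": 0, "hand": 0.1},
    {"offset": [-0.6, -0.95, 0], "turn": 0, "hand": 0.1},
    {"offset": [-0.6, -0.95, 0], "turn": 0, "hand": 0.1},
  ],
)

```text
clock: 5.35
eef_pos: [0.5617, -0.0916, 0.1577]
tcp_rot: [-0.309, -3.124, -0.0]
contact_force: [-0.3, 0.1, -0.8]
opening: 0.0189
gripper_force: 30.0
```

drive_tool(
  deltas=[
    {"offset": [-0.6, -0.95, 0], "turn": 0, "hand": 0.1},
    {"offset": [-0.6, -0.95, 0], "turn": 0, "hand": 0.1},
    {"offset": [-0.6, -0.95, 0], "turn": 0, "hand": 0.1},
    {"offset": [-0.4, -0.9, 0], "turn": 0, "hand": 0.1},
    {"offset": [-0.11, -0.56, 0], "turn": 0, "hand": 0.1},
    {"offset": [0, 0, 0], "turn": 0, "hand": 0.1},
    {"offset": [0, 0, 0], "turn": 0, "hand": 0.1},
  ],
)

```text
clock: 6.22
eef_pos: [0.6044, -0.23, 0.159]
tcp_rot: [-0.308, -3.126, -0.001]
contact_force: [0.5, 1.1, -0.8]
opening: 0.0191
gripper_force: 30.0
```

Run:
```python
from h import *
go([.6053,-.2308,.080])
s=cap('side');p=px(s,status.state()['eef_pos']).astype(int);print(p)
u,v=p
print(px(s,[.6053,-.2308,.028]),px(s,status.state()['eef_pos']-[0,0,.028]),u,v)
cv2.imwrite('pics/g3.png',cv2.resize(s['pixels'][v-30:v+70,u-50:u+50,::-1],(600,600),interpolation=cv2.INTER_CUBIC))
```

```text
tcp [ 0.6044 -0.23    0.159 ] yaw -0.1967 turn 0.0 units [-0.04 -0.02  2.63] F [ 0.5  1.1 -0.8] t 6.225 tilt [ 0.001  0.    -1.   ]
[420 214]
[409.6451089  267.03049917] [418.17598095 226.39010012] 420 214
```

View pics/g3.png

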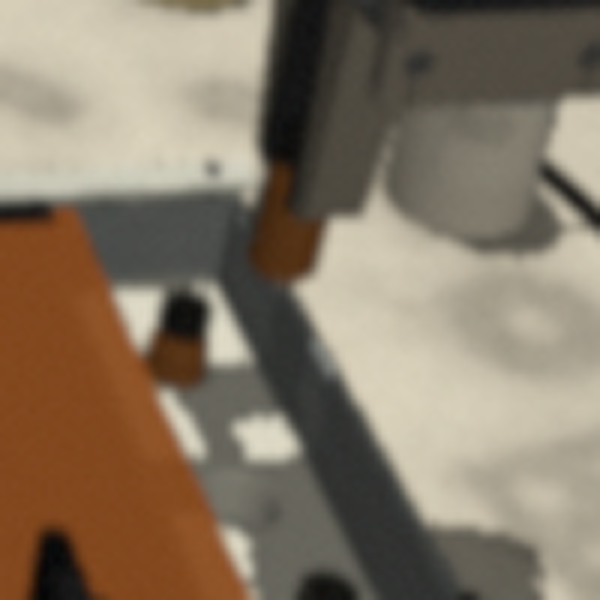

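drive_tool(
  deltas=[
    {"offset": [-0.05, -0.02, 0.6], "turn": 0, "hand": 0.1},
    {"offset": [0, 0, 0.8], "turn": 0, "hand": 0.1},
    {"offset": [0, 0, 0.8], "turn": 0, "hand": 0.1},
    {"offset": [0, 0, 0.6], "turn": 0, "hand": 0.1},
    {"offset": [0, 0, 0.37], "turn": 0, "hand": 0.1},
    {"offset": [0, 0, 0.1], "turn": 0, "hand": 0.1},
    {"offset": [0, 0, 0.1], "turn": 0, "hand": 0.1},
    {"offset": [0, 0, 0.1], "turn": 0, "hand": 0.1},
    {"offset": [0, 0, 0.05], "turn": 0, "hand": 0.1},
    {"offset": [0, 0, 0], "turn": 0, "hand": 0.1},
  ],
)

```text
clock: 7.52
eef_pos: [0.6063, -0.2319, 0.0539]
tcp_rot: [0.308, 3.126, -0.0]
contact_force: [-0.1, 0.2, 0.8]
opening: 0.0188
gripper_force: 30.0
```

Run:
```python
from h import *
go([.6053,-.2308,.038])
```

```text
tcp [ 0.6063 -0.2319  0.0539] yaw -0.1967 turn 0.0 units [0.04 0.03 0.53] F [-0.1  0.2  0.8] t 7.525 tilt [-0. -0. -1.]
```

drive_tool(
  deltas=[
    {"offset": [0, 0, 0.13], "turn": 0, "hand": 0.1},
    {"offset": [0, 0, 0.13], "turn": 0, "hand": 0.1},
    {"offset": [0, 0, 0.13], "turn": 0, "hand": 0.1},
    {"offset": [0, 0, 0.12], "turn": 0, "hand": 0.1},
    {"offset": [0, 0, 0], "turn": 0, "hand": 0.1},
  ],
)

```text
clock: 8.15
eef_pos: [0.606, -0.2317, 0.038]
tcp_rot: [-0.308, -3.126, -0.0]
contact_force: [0.5, 0.1, -0.0]
opening: 0.0189
gripper_force: 30.0
```

drive_tool(
  deltas=[
    {"offset": [0, 0, 0], "turn": 0, "hand": 0.3},
    {"offset": [0, 0, 0], "turn": 0, "hand": 0.42},
    {"offset": [0, 0, 0], "turn": 0, "hand": 0.42},
    {"offset": [0, 0, 0], "turn": 0, "hand": 0.42},
    {"offset": [0, 0, -0.5], "turn": 0, "hand": 0.42},
    {"offset": [0, 0, -0.9], "turn": 0, "hand": 0.42},
    {"offset": [0, 0, -1], "turn": 0, "hand": 0.42},
    {"offset": [0, 0, -1], "turn": 0, "hand": 0.42},
    {"offset": [0, 0, -1], "turn": 0, "hand": 0.42},
    {"offset": [0, 0, -0.8], "turn": 0, "hand": 0.42},
  ],
)

```text
clock: 9.4
eef_pos: [0.6066, -0.232, 0.1971]
tcp_rot: [0.308, 3.124, -0.001]
contact_force: [-0.7, 0.5, -0.5]
opening: 0.0386
gripper_force: 0.0
```

drive_tool(
  deltas=[
    {"offset": [1, 0, -0.2], "turn": 0, "hand": 0.2},
    {"offset": [1, 0, 0], "turn": 0, "hand": 0},
    {"offset": [1, 0, 0], "turn": 0, "hand": 0},
    {"offset": [1, 0, 0], "turn": 0, "hand": 0},
    {"offset": [1, 0, 0], "turn": 0, "hand": 0},
    {"offset": [1, 0, 0], "turn": 0, "hand": 0},
    {"offset": [0, 0, 0], "turn": 0, "hand": 0},
  ],
)

```text
clock: 10.28
eef_pos: [0.4284, -0.1963, 0.2015]
tcp_rot: [0.309, 3.126, -0.0]
contact_force: [1.0, 0.7, 0.3]
opening: 0.0004
gripper_force: 0.0
```

Run:
```python
from h import *
go([.5,-.2,.085])
s=cap('side')
cv2.imwrite('pics/g4.png',cv2.resize(s['pixels'][200:320,320:470,::-1],(750,600),interpolation=cv2.INTER_CUBIC))
```

```text
tcp [ 0.4284 -0.1963  0.2015] yaw -0.1972 turn -0.0 units [-2.36  0.35  3.88] F [1.  0.7 0.3] t 10.275 tilt [-0.001 -0.    -1.   ]
```

View pics/g4.png

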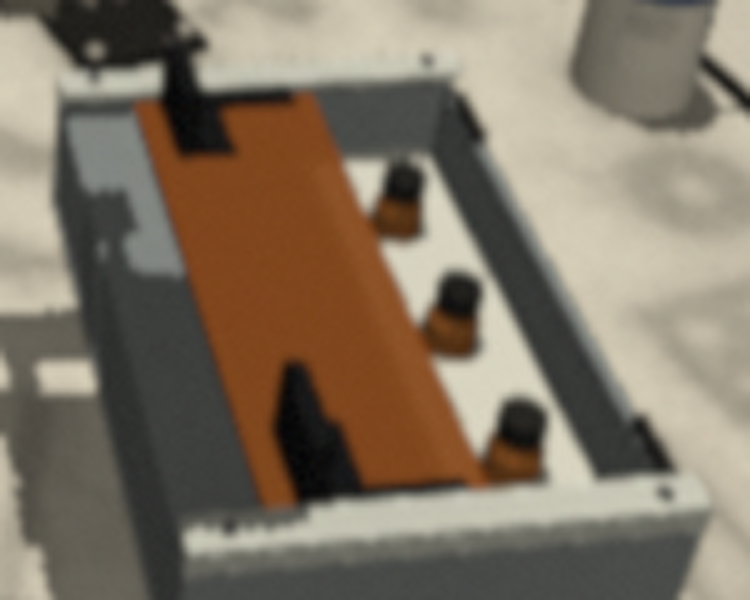

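The vial stands in the middle pocket (crop 455,315), level with its neighbours. Now behind the left tab with fingers shut.

drive_tool(
  deltas=[
    {"offset": [-0.57, 0.8, 0.2], "turn": 0, "hand": 0},
    {"offset": [-0.57, 0.8, 0.6], "turn": 0, "hand": 0},
    {"offset": [-0.57, 0.8, 0.8], "turn": 0, "hand": 0},
    {"offset": [-0.57, 0.79, 0.8], "turn": 0, "hand": 0},
    {"offset": [0, 0, 0.8], "turn": 0, "hand": 0},
    {"offset": [0, 0, 0.6], "turn": 0, "hand": 0},
    {"offset": [0, 0, 0.25], "turn": 0, "hand": 0},
    {"offset": [0, 0, 0], "turn": 0, "hand": 0},
  ],
)

```text
clock: 11.32
eef_pos: [0.5161, -0.1162, 0.0789]
tcp_rot: [-0.309, -3.126, -0.0]
contact_force: [-0.5, 0.7, -0.1]
opening: 0.0004
gripper_force: 0.0
```

drive_tool(
  deltas=[
    {"offset": [-0.1, 0, 0], "turn": 0, "hand": 0},
    {"offset": [-0.1, 0, 0], "turn": 0, "hand": 0},
    {"offset": [-0.05, 0, 0], "turn": 0, "hand": 0},
    {"offset": [0, 0, 0], "turn": 0, "hand": 0},
  ],
)

```text
clock: 11.82
eef_pos: [0.5194, -0.1168, 0.0787]
tcp_rot: [-0.308, -3.119, -0.002]
contact_force: [-10.7, 2.5, 2.6]
opening: 0.0003
gripper_force: 5.4
```

```bash
cat >> h.py <<'E'
C=np.array([.5563,-.2210]);EX=np.array([np.cos(YAW),np.sin(YAW)]);EY=np.array([-EX[1],EX[0]])
def st(p=None):
    s=status.state();q=(s['eef_pos'] if p is None else np.array(p))[:2]-C
    print('store xy mm',np.round([q@EX*1e3,q@EY*1e3],1),'Fx',round(s['contact_force'][:2]@EX,1),'z',s['eef_pos'][2].round(4),'t',s['clock'])
E
python3 -c "
from h import *
go([.5,0,.08]);st()"
```

```text
tcp [ 0.5194 -0.1168  0.0787] yaw -0.197 turn -0.0 units [ 1.4   3.69 -0.03] F [-10.7   2.5   2.6] t 11.825 tilt [ 0.007  0.    -1.   ]
store xy mm [-56.5  95. ] Fx -11.0 z 0.0787 t 11.825
```

drive_tool(
  deltas=[
    {"offset": [-0.05, 0, 0], "turn": 0, "hand": 0},
    {"offset": [-0.05, 0, 0], "turn": 0, "hand": 0},
    {"offset": [-0.05, 0, 0], "turn": 0, "hand": 0},
    {"offset": [-0.05, 0, 0], "turn": 0, "hand": 0},
    {"offset": [-0.05, 0, 0], "turn": 0, "hand": 0},
  ],
)

```text
clock: 12.45
eef_pos: [0.5258, -0.1177, 0.0784]
tcp_rot: [-0.308, -3.117, -0.003]
contact_force: [-12.5, 6.0, 3.1]
opening: 0.0006
gripper_force: 6.9
```

```bash
python3 -c "
from h import *
st()"
```

```text
store xy mm [-50.1  95.3] Fx -13.5 z 0.0784 t 12.45
```

drive_tool(
  deltas=[
    {"offset": [-0.05, 0, 0], "turn": 0, "hand": 0},
    {"offset": [-0.05, 0, 0], "turn": 0, "hand": 0},
    {"offset": [0.5, 0, 0], "turn": 0, "hand": 0},
    {"offset": [0.5, -0.4, 0], "turn": 0, "hand": 0},
    {"offset": [0.3, -0.95, 0], "turn": 0, "hand": 0},
    {"offset": [0, -0.95, 0], "turn": 0, "hand": 0},
    {"offset": [0, -0.95, 0], "turn": 0, "hand": 0},
    {"offset": [0, -0.95, 0], "turn": 0, "hand": 0},
    {"offset": [0, -0.95, 0], "turn": 0, "hand": 0},
    {"offset": [0, -0.95, 0], "turn": 0, "hand": 0},
  ],
)

```text
clock: 13.7
eef_pos: [0.4586, -0.2933, 0.0797]
tcp_rot: [0.309, 3.125, -0.001]
contact_force: [0.5, 0.1, 0.3]
opening: 0.0007
gripper_force: 0.0
```

drive_tool(
  deltas=[
    {"offset": [0, -0.23, 0], "turn": 0, "hand": 0},
    {"offset": [-0.4, 0, 0], "turn": 0, "hand": 0},
    {"offset": [0, 0, 0], "turn": 0, "hand": 0},
  ],
)

```text
clock: 14.08
eef_pos: [0.4708, -0.3004, 0.0793]
tcp_rot: [0.307, 3.125, -0.001]
contact_force: [0.3, 0.5, -0.3]
opening: 0.0005
gripper_force: 0.0
```

```bash
python3 -c "
from h import *
go([.5,0,.08]);st()"
```

```text
tcp [ 0.4708 -0.3004  0.0793] yaw -0.1961 turn 0.01 units [ 1.   10.01 -0.03] F [ 0.3  0.5 -0.3] t 14.075 tilt [-0.001 -0.    -1.   ]
store xy mm [-68.3 -94.6] Fx 0.2 z 0.0793 t 14.075
```

drive_tool(
  deltas=[
    {"offset": [-0.1, 0, 0], "turn": 0, "hand": 0},
    {"offset": [-0.1, 0, 0], "turn": 0, "hand": 0},
    {"offset": [-0.08, 0, 0], "turn": 0, "hand": 0},
    {"offset": [-0.06, 0, 0], "turn": 0, "hand": 0},
    {"offset": [-0.06, 0, 0], "turn": 0, "hand": 0},
  ],
)

```text
clock: 14.7
eef_pos: [0.4811, -0.3028, 0.0789]
tcp_rot: [-0.308, -3.126, -0.0]
contact_force: [-3.6, 0.8, 1.5]
opening: 0.0002
gripper_force: 2.3
```

```bash
python3 -c "
from h import *
st()"
```

```text
store xy mm [-57.7 -95. ] Fx -3.7 z 0.0789 t 14.7
```

drive_tool(
  deltas=[
    {"offset": [-0.06, 0, 0], "turn": 0, "hand": 0},
    {"offset": [-0.06, 0, 0], "turn": 0, "hand": 0},
    {"offset": [-0.07, 0, 0], "turn": 0, "hand": 0},
    {"offset": [-0.07, 0, 0], "turn": 0, "hand": 0},
    {"offset": [-0.07, 0, 0], "turn": 0, "hand": 0},
    {"offset": [-0.07, 0, 0], "turn": 0, "hand": 0},
    {"offset": [-0.07, 0, 0], "turn": 0, "hand": 0},
  ],
)

```text
clock: 15.58
eef_pos: [0.4912, -0.3047, 0.0777]
tcp_rot: [-0.307, -3.119, -0.003]
contact_force: [-12.0, -0.4, 1.7]
opening: 0.0005
gripper_force: 6.0
```

```bash
python3 -c "
from h import *
st()"
```

```text
store xy mm [-47.5 -94.8] Fx -11.7 z 0.0777 t 15.575
```

drive_tool(
  deltas=[
    {"offset": [-0.07, 0, 0], "turn": 0, "hand": 0},
    {"offset": [-0.07, 0, 0], "turn": 0, "hand": 0},
    {"offset": [-0.07, 0, 0], "turn": 0, "hand": 0},
    {"offset": [-0.06, 0, 0], "turn": 0, "hand": 0},
    {"offset": [-0.06, 0, 0], "turn": 0, "hand": 0},
  ],
)

```text
clock: 16.2
eef_pos: [0.5003, -0.3067, 0.0775]
tcp_rot: [-0.307, -3.117, -0.003]
contact_force: [-15.1, -1.7, 1.8]
opening: 0.0006
gripper_force: 7.0
```

```bash
python3 -c "
from h import *
go([.5,0,.08]);st()"
```

```text
tcp [ 0.5003 -0.3067  0.0775] yaw -0.1962 turn 0.01 units [ 2.   10.03 -0.05] F [-15.1  -1.7   1.8] t 16.2 tilt [ 0.009  0.001 -1.   ]
store xy mm [-38.2 -95. ] Fx -14.5 z 0.0775 t 16.2
```

drive_tool(
  deltas=[
    {"offset": [0.6, 0, -0.05], "turn": 0, "hand": 0},
    {"offset": [0.4, 0.5, 0], "turn": 0, "hand": 0},
    {"offset": [0, 0.95, 0], "turn": 0, "hand": 0},
    {"offset": [0, 0.95, 0], "turn": 0, "hand": 0},
    {"offset": [0, 0.95, 0], "turn": 0, "hand": 0},
    {"offset": [0, 0.95, 0], "turn": 0, "hand": 0},
    {"offset": [0, 0.95, 0], "turn": 0, "hand": 0},
    {"offset": [0, 0.8, 0], "turn": 0, "hand": 0},
    {"offset": [-0.3, 0.28, 0], "turn": 0, "hand": 0},
    {"offset": [0, 0, 0], "turn": 0, "hand": 0},
  ],
)

```text
clock: 17.45
eef_pos: [0.5225, -0.1171, 0.0808]
tcp_rot: [0.307, 3.125, -0.0]
contact_force: [0.2, -0.1, 0.1]
opening: 0.0005
gripper_force: 0.0
```

```bash
python3 -c "
from h import *
st()"
```

```text
store xy mm [-53.5  95.3] Fx 0.2 z 0.0808 t 17.45
```

drive_tool(
  deltas=[
    {"offset": [-0.1, 0, 0], "turn": 0, "hand": 0},
    {"offset": [-0.08, 0, 0], "turn": 0, "hand": 0},
    {"offset": [-0.07, 0, 0], "turn": 0, "hand": 0},
    {"offset": [-0.07, 0, 0], "turn": 0, "hand": 0},
    {"offset": [-0.07, 0, 0], "turn": 0, "hand": 0},
    {"offset": [-0.07, 0, 0], "turn": 0, "hand": 0},
    {"offset": [-0.07, 0, 0], "turn": 0, "hand": 0},
    {"offset": [-0.07, 0, 0], "turn": 0, "hand": 0},
    {"offset": [-0.07, 0, 0], "turn": 0, "hand": 0},
    {"offset": [-0.07, 0, 0], "turn": 0, "hand": 0},
  ],
)

```text
clock: 18.7
eef_pos: [0.5388, -0.1204, 0.0791]
tcp_rot: [-0.308, -3.117, -0.003]
contact_force: [-11.5, 5.8, 2.7]
opening: 0.0005
gripper_force: 6.0
```

```bash
python3 -c "
from h import *
st()"
```

```text
store xy mm [-36.9  95.3] Fx -12.4 z 0.0791 t 18.7
```

drive_tool(
  deltas=[
    {"offset": [-0.07, 0, 0], "turn": 0, "hand": 0},
    {"offset": [-0.07, 0, 0], "turn": 0, "hand": 0},
    {"offset": [-0.07, 0, 0], "turn": 0, "hand": 0},
    {"offset": [-0.06, 0, 0], "turn": 0, "hand": 0},
    {"offset": [-0.06, 0, 0], "turn": 0, "hand": 0},
  ],
)

```text
clock: 19.32
eef_pos: [0.5476, -0.1218, 0.0787]
tcp_rot: [-0.308, -3.116, -0.004]
contact_force: [-12.5, 7.0, 2.1]
opening: 0.0006
gripper_force: 7.1
```

```bash
python3 -c "
from h import *
st()"
```

```text
store xy mm [-27.9  95.5] Fx -13.7 z 0.0787 t 19.325
```

drive_tool(
  deltas=[
    {"offset": [0.7, 0, -0.05], "turn": 0, "hand": 0},
    {"offset": [0.4, -0.5, 0], "turn": 0, "hand": 0},
    {"offset": [0, -0.95, 0], "turn": 0, "hand": 0},
    {"offset": [0, -0.95, 0], "turn": 0, "hand": 0},
    {"offset": [0, -0.95, 0], "turn": 0, "hand": 0},
    {"offset": [0, -0.95, 0], "turn": 0, "hand": 0},
    {"offset": [0, -0.95, 0], "turn": 0, "hand": 0},
    {"offset": [0, -0.8, 0], "turn": 0, "hand": 0},
    {"offset": [-0.25, -0.28, 0], "turn": 0, "hand": 0},
    {"offset": [0, 0, 0], "turn": 0, "hand": 0},
  ],
)

```text
clock: 20.58
eef_pos: [0.4913, -0.3057, 0.0821]
tcp_rot: [0.31, 3.125, -0.0]
contact_force: [-0.3, 0.7, -0.1]
opening: 0.0003
gripper_force: 0.0
```

```bash
python3 -c "
from h import *
st()"
```

```text
store xy mm [-47.2 -95.7] Fx -0.4 z 0.0821 t 20.575
```

drive_tool(
  deltas=[
    {"offset": [-0.12, 0.02, 0.05], "turn": 0, "hand": 0},
    {"offset": [-0.09, 0, 0], "turn": 0, "hand": 0},
    {"offset": [-0.07, 0, 0], "turn": 0, "hand": 0},
    {"offset": [-0.07, 0, 0], "turn": 0, "hand": 0},
    {"offset": [-0.07, 0, 0], "turn": 0, "hand": 0},
    {"offset": [-0.07, 0, 0], "turn": 0, "hand": 0},
    {"offset": [-0.07, 0, 0], "turn": 0, "hand": 0},
    {"offset": [-0.07, 0, 0], "turn": 0, "hand": 0},
    {"offset": [-0.07, 0, 0], "turn": 0, "hand": 0},
    {"offset": [-0.07, 0, 0], "turn": 0, "hand": 0},
  ],
)

```text
clock: 21.82
eef_pos: [0.5097, -0.3078, 0.0792]
tcp_rot: [-0.307, -3.119, -0.003]
contact_force: [-12.3, -0.1, 1.6]
opening: 0.0008
gripper_force: 6.0
```

drive_tool(
  deltas=[
    {"offset": [-0.07, 0, 0], "turn": 0, "hand": 0},
    {"offset": [-0.07, 0, 0], "turn": 0, "hand": 0},
    {"offset": [-0.06, 0, 0], "turn": 0, "hand": 0},
    {"offset": [-0.06, 0, 0], "turn": 0, "hand": 0},
  ],
)

```text
clock: 22.32
eef_pos: [0.5167, -0.3093, 0.079]
tcp_rot: [-0.307, -3.118, -0.003]
contact_force: [-13.6, -0.6, 2.3]
opening: 0.0006
gripper_force: 6.7
```

```bash
python3 -c "
from h import *
st()"
```

```text
store xy mm [-21.5 -94.4] Fx -13.2 z 0.079 t 22.325
```

drive_tool(
  deltas=[
    {"offset": [0.7, 0, -0.05], "turn": 0, "hand": 0},
    {"offset": [0.4, 0.5, 0], "turn": 0, "hand": 0},
    {"offset": [0, 0.95, 0], "turn": 0, "hand": 0},
    {"offset": [0, 0.95, 0], "turn": 0, "hand": 0},
    {"offset": [0, 0.95, 0], "turn": 0, "hand": 0},
    {"offset": [0, 0.95, 0], "turn": 0, "hand": 0},
    {"offset": [0, 0.95, 0], "turn": 0, "hand": 0},
    {"offset": [0, 0.8, 0], "turn": 0, "hand": 0},
    {"offset": [-0.25, 0.28, 0], "turn": 0, "hand": 0},
    {"offset": [0, 0, 0], "turn": 0, "hand": 0},
  ],
)

```text
clock: 23.58
eef_pos: [0.5343, -0.1188, 0.0822]
tcp_rot: [0.307, 3.125, -0.0]
contact_force: [-0.3, -0.0, -0.6]
opening: 0.0007
gripper_force: 0.0
```

```bash
python3 -c "
from h import *
st()"
```

```text
store xy mm [-41.5  96. ] Fx -0.2 z 0.0822 t 23.575
```

drive_tool(
  deltas=[
    {"offset": [-0.25, -0.02, 0.05], "turn": 0, "hand": 0},
    {"offset": [-0.12, 0, 0], "turn": 0, "hand": 0},
    {"offset": [-0.07, 0, 0], "turn": 0, "hand": 0},
    {"offset": [-0.07, 0, 0], "turn": 0, "hand": 0},
    {"offset": [-0.07, 0, 0], "turn": 0, "hand": 0},
    {"offset": [-0.07, 0, 0], "turn": 0, "hand": 0},
    {"offset": [-0.07, 0, 0], "turn": 0, "hand": 0},
    {"offset": [-0.07, 0, 0], "turn": 0, "hand": 0},
    {"offset": [-0.07, 0, 0], "turn": 0, "hand": 0},
    {"offset": [-0.07, 0, 0], "turn": 0, "hand": 0},
  ],
)

```text
clock: 24.82
eef_pos: [0.5561, -0.1237, 0.0791]
tcp_rot: [-0.308, -3.117, -0.003]
contact_force: [-11.6, 5.1, 2.3]
opening: 0.0006
gripper_force: 6.1
```

drive_tool(
  deltas=[
    {"offset": [-0.07, 0, 0], "turn": 0, "hand": 0},
    {"offset": [-0.07, 0, 0], "turn": 0, "hand": 0},
  ],
)

```text
clock: 25.08
eef_pos: [0.5598, -0.1243, 0.0789]
tcp_rot: [-0.308, -3.116, -0.003]
contact_force: [-12.0, 5.5, 2.9]
opening: 0.0005
gripper_force: 6.6
```

```bash
python3 -c "
from h import *
st()"
```

```text
store xy mm [-15.5  95.5] Fx -12.8 z 0.0789 t 25.075
```

drive_tool(
  deltas=[
    {"offset": [-0.07, 0, 0], "turn": 0, "hand": 0},
    {"offset": [-0.07, 0, 0], "turn": 0, "hand": 0},
    {"offset": [0.7, 0, -0.05], "turn": 0, "hand": 0},
    {"offset": [0.4, -0.5, 0], "turn": 0, "hand": 0},
    {"offset": [0, -0.95, 0], "turn": 0, "hand": 0},
    {"offset": [0, -0.95, 0], "turn": 0, "hand": 0},
    {"offset": [0, -0.95, 0], "turn": 0, "hand": 0},
    {"offset": [0, -0.95, 0], "turn": 0, "hand": 0},
    {"offset": [0, -0.95, 0], "turn": 0, "hand": 0},
    {"offset": [0, -0.8, 0], "turn": 0, "hand": 0},
  ],
)

```text
clock: 26.32
eef_pos: [0.5005, -0.3005, 0.0822]
tcp_rot: [0.31, 3.125, -0.001]
contact_force: [-0.3, -0.1, 0.1]
opening: 0.0003
gripper_force: 0.0
```

drive_tool(
  deltas=[
    {"offset": [-0.2, -0.28, 0], "turn": 0, "hand": 0},
    {"offset": [0, 0, 0], "turn": 0, "hand": 0},
  ],
)

```text
clock: 26.58
eef_pos: [0.5056, -0.3085, 0.0821]
tcp_rot: [0.31, 3.125, -0.0]
contact_force: [-0.2, 0.7, -1.0]
opening: 0.0004
gripper_force: 0.0
```

```bash
python3 -c "
from h import *
st()"
```

```text
store xy mm [-32.6 -95.7] Fx -0.4 z 0.0821 t 26.575
```

drive_tool(
  deltas=[
    {"offset": [-0.2, 0.02, 0.05], "turn": 0, "hand": 0},
    {"offset": [-0.12, 0, 0], "turn": 0, "hand": 0},
    {"offset": [-0.07, 0, 0], "turn": 0, "hand": 0},
    {"offset": [-0.07, 0, 0], "turn": 0, "hand": 0},
    {"offset": [-0.07, 0, 0], "turn": 0, "hand": 0},
    {"offset": [-0.07, 0, 0], "turn": 0, "hand": 0},
    {"offset": [-0.07, 0, 0], "turn": 0, "hand": 0},
    {"offset": [-0.07, 0, 0], "turn": 0, "hand": 0},
    {"offset": [-0.07, 0, 0], "turn": 0, "hand": 0},
    {"offset": [-0.07, 0, 0], "turn": 0, "hand": 0},
  ],
)

```text
clock: 27.82
eef_pos: [0.5272, -0.3113, 0.0792]
tcp_rot: [-0.307, -3.118, -0.003]
contact_force: [-13.2, -1.1, 2.2]
opening: 0.0003
gripper_force: 6.1
```

```bash
python3 -c "
from h import *
st()"
```

```text
store xy mm [-10.9 -94.2] Fx -12.7 z 0.0792 t 27.825
```

drive_tool(
  deltas=[
    {"offset": [-0.06, 0, 0], "turn": 0, "hand": 0},
    {"offset": [-0.06, 0, 0], "turn": 0, "hand": 0},
    {"offset": [-0.06, 0, 0], "turn": 0, "hand": 0},
    {"offset": [-0.05, 0, 0], "turn": 0, "hand": 0},
  ],
)

```text
clock: 28.32
eef_pos: [0.5334, -0.3127, 0.0791]
tcp_rot: [-0.307, -3.118, -0.003]
contact_force: [-13.5, -1.9, 2.1]
opening: 0.0001
gripper_force: 6.8
```

```bash
python3 -c "
from h import *
st()"
```

```text
store xy mm [ -4.5 -94.4] Fx -12.9 z 0.0791 t 28.325
```

drive_tool(
  deltas=[
    {"offset": [0.7, 0, -0.05], "turn": 0, "hand": 0},
    {"offset": [0.4, 0.5, 0], "turn": 0, "hand": 0},
    {"offset": [0, 0.95, 0], "turn": 0, "hand": 0},
    {"offset": [0, 0.95, 0], "turn": 0, "hand": 0},
    {"offset": [0, 0.95, 0], "turn": 0, "hand": 0},
    {"offset": [0, 0.95, 0], "turn": 0, "hand": 0},
    {"offset": [0, 0.95, 0], "turn": 0, "hand": 0},
    {"offset": [0, 0.8, 0], "turn": 0, "hand": 0},
    {"offset": [-0.3, 0.26, 0], "turn": 0, "hand": 0},
    {"offset": [0, 0, 0.05], "turn": 0, "hand": 0},
  ],
)

```text
clock: 29.58
eef_pos: [0.5527, -0.1231, 0.0807]
tcp_rot: [0.307, 3.125, -0.0]
contact_force: [0.3, 0.6, -0.1]
opening: 0.0008
gripper_force: 0.0
```

```bash
python3 -c "
from h import *
st()"
```

```text
store xy mm [-22.7  95.3] Fx 0.2 z 0.0807 t 29.575
```

drive_tool(
  deltas=[
    {"offset": [-0.25, 0, 0], "turn": 0, "hand": 0},
    {"offset": [-0.1, 0, 0], "turn": 0, "hand": 0},
    {"offset": [-0.07, 0, 0], "turn": 0, "hand": 0},
    {"offset": [-0.07, 0, 0], "turn": 0, "hand": 0},
    {"offset": [-0.07, 0, 0], "turn": 0, "hand": 0},
    {"offset": [-0.07, 0, 0], "turn": 0, "hand": 0},
    {"offset": [-0.06, 0, 0], "turn": 0, "hand": 0},
    {"offset": [-0.05, 0, 0], "turn": 0, "hand": 0},
    {"offset": [-0.05, 0, 0], "turn": 0, "hand": 0},
  ],
)

```text
clock: 30.7
eef_pos: [0.5705, -0.1268, 0.0792]
tcp_rot: [-0.308, -3.118, -0.002]
contact_force: [-11.1, 3.2, 2.5]
opening: 0.0003
gripper_force: 5.8
```

```bash
python3 -c "
from h import *
st()"
```

```text
store xy mm [-4.5 95.2] Fx -11.6 z 0.0792 t 30.7
```

drive_tool(
  deltas=[
    {"offset": [-0.04, 0, 0], "turn": 0, "hand": 0},
    {"offset": [-0.04, 0, 0], "turn": 0, "hand": 0},
    {"offset": [-0.03, 0, 0], "turn": 0, "hand": 0},
    {"offset": [-0.03, 0, 0], "turn": 0, "hand": 0},
    {"offset": [-0.03, 0, 0], "turn": 0, "hand": 0},
  ],
)

```text
clock: 31.32
eef_pos: [0.575, -0.1275, 0.079]
tcp_rot: [-0.308, -3.117, -0.003]
contact_force: [-11.5, 5.2, 3.1]
opening: 0.0002
gripper_force: 6.3
```

```bash
python3 -c "
from h import *
st()"
```

```text
store xy mm [ 0.  95.4] Fx -12.3 z 0.079 t 31.325
```

drive_tool(
  deltas=[
    {"offset": [-0.035, 0, 0], "turn": 0, "hand": 0},
    {"offset": [-0.035, 0, 0], "turn": 0, "hand": 0},
  ],
)

```text
clock: 31.58
eef_pos: [0.5769, -0.1278, 0.0789]
tcp_rot: [-0.308, -3.116, -0.003]
contact_force: [-12.0, 6.5, 2.3]
opening: 0.0006
gripper_force: 6.6
```

```bash
python3 -c "
from h import *
st()"
```

```text
store xy mm [ 1.9 95.5] Fx -13.1 z 0.0789 t 31.575
```

drive_tool(
  deltas=[
    {"offset": [-0.03, 0, 0], "turn": 0, "hand": 0},
    {"offset": [-0.03, 0, 0], "turn": 0, "hand": 0},
  ],
)

```text
clock: 31.82
eef_pos: [0.5785, -0.128, 0.0788]
tcp_rot: [-0.308, -3.116, -0.003]
contact_force: [-13.6, 7.0, 2.8]
opening: 0.0005
gripper_force: 6.8
```

```bash
python3 -c "
from h import *
st()"
```

```text
store xy mm [ 3.5 95.5] Fx -14.7 z 0.0788 t 31.825
```

drive_tool(
  deltas=[
    {"offset": [0.7, 0, -0.05], "turn": 0, "hand": 0},
    {"offset": [0.4, -0.5, 0], "turn": 0, "hand": 0},
    {"offset": [0, -0.95, 0], "turn": 0, "hand": 0},
    {"offset": [0, -0.95, 0], "turn": 0, "hand": 0},
    {"offset": [0, -0.95, 0], "turn": 0, "hand": 0},
    {"offset": [0, -0.95, 0], "turn": 0, "hand": 0},
    {"offset": [0, -0.95, 0], "turn": 0, "hand": 0},
    {"offset": [0, -0.8, 0], "turn": 0, "hand": 0},
    {"offset": [-0.3, -0.26, 0], "turn": 0, "hand": 0},
    {"offset": [0, 0, 0.05], "turn": 0, "hand": 0},
  ],
)

```text
clock: 33.08
eef_pos: [0.5238, -0.3115, 0.0807]
tcp_rot: [0.31, 3.125, -0.001]
contact_force: [-0.0, 0.4, 0.5]
opening: 0.0006
gripper_force: 0.0
```

```bash
python3 -c "
from h import *
st()"
```

```text
store xy mm [-14.2 -95.1] Fx -0.1 z 0.0807 t 33.075
```

drive_tool(
  deltas=[
    {"offset": [-0.17, 0, 0], "turn": 0, "hand": 0},
    {"offset": [-0.09, 0, 0], "turn": 0, "hand": 0},
    {"offset": [-0.07, 0, 0], "turn": 0, "hand": 0},
    {"offset": [-0.06, 0, 0], "turn": 0, "hand": 0},
    {"offset": [-0.06, 0, 0], "turn": 0, "hand": 0},
    {"offset": [-0.05, 0, 0], "turn": 0, "hand": 0},
    {"offset": [-0.04, 0, 0], "turn": 0, "hand": 0},
    {"offset": [-0.03, 0, 0], "turn": 0, "hand": 0},
  ],
)

```text
clock: 34.08
eef_pos: [0.5363, -0.3129, 0.0795]
tcp_rot: [-0.307, -3.12, -0.003]
contact_force: [-10.1, 1.3, 2.4]
opening: 0.0004
gripper_force: 5.3
```

```bash
python3 -c "
from h import *
st()"
```

```text
store xy mm [ -1.6 -94.1] Fx -10.2 z 0.0795 t 34.075
```

drive_tool(
  deltas=[
    {"offset": [-0.04, 0, 0], "turn": 0, "hand": 0},
    {"offset": [-0.04, 0, 0], "turn": 0, "hand": 0},
    {"offset": [-0.03, 0, 0], "turn": 0, "hand": 0},
  ],
)

```text
clock: 34.45
eef_pos: [0.5392, -0.3137, 0.0793]
tcp_rot: [-0.307, -3.119, -0.003]
contact_force: [-12.5, -0.6, 2.5]
opening: 0.0005
gripper_force: 5.7
```

```bash
python3 -c "
from h import *
st()"
```

```text
store xy mm [  1.4 -94.3] Fx -12.1 z 0.0793 t 34.45
```

drive_tool(
  deltas=[
    {"offset": [-0.035, 0, 0], "turn": 0, "hand": 0},
    {"offset": [-0.035, 0, 0], "turn": 0, "hand": 0},
  ],
)

```text
clock: 34.7
eef_pos: [0.5411, -0.3142, 0.0793]
tcp_rot: [-0.307, -3.119, -0.003]
contact_force: [-12.3, -0.0, 1.6]
opening: 0.0007
gripper_force: 6.0
```

```bash
python3 -c "
from h import *
st()"
```

```text
store xy mm [  3.3 -94.4] Fx -12.1 z 0.0793 t 34.7
```

drive_tool(
  deltas=[
    {"offset": [-0.035, 0, 0], "turn": 0, "hand": 0},
    {"offset": [-0.035, 0, 0], "turn": 0, "hand": 0},
  ],
)

```text
clock: 34.95
eef_pos: [0.5429, -0.3146, 0.0792]
tcp_rot: [-0.307, -3.118, -0.003]
contact_force: [-15.7, 0.0, 3.5]
opening: 0.0005
gripper_force: 7.7
```

```bash
python3 -c "
from h import *
st()"
```

```text
store xy mm [  5.1 -94.4] Fx -15.4 z 0.0792 t 34.95
```

drive_tool(
  deltas=[
    {"offset": [-0.015, 0, 0], "turn": 0, "hand": 0},
    {"offset": [0, 0, 0], "turn": 0, "hand": 0},
  ],
)

```text
clock: 35.2
eef_pos: [0.5428, -0.3144, 0.0791]
tcp_rot: [-0.307, -3.117, -0.003]
contact_force: [-14.5, -0.2, 3.0]
opening: 0.0004
gripper_force: 7.0
```

```bash
python3 -c "
from h import *
st()"
```

```text
store xy mm [  5.1 -94.3] Fx -14.2 z 0.0791 t 35.2
```

drive_tool(
  deltas=[
    {"offset": [-0.02, 0, 0], "turn": 0, "hand": 0},
    {"offset": [-0.01, 0, 0], "turn": 0, "hand": 0},
  ],
)

```text
clock: 35.45
eef_pos: [0.5429, -0.3143, 0.079]
tcp_rot: [-0.307, -3.116, -0.004]
contact_force: [-16.5, 1.6, 4.9]
opening: 0.0003
gripper_force: 8.5
```

```bash
python3 -c "
from h import *
st()"
```

```text
store xy mm [  5.2 -94.1] Fx -16.5 z 0.079 t 35.45
```

The right end is at its stop: 0.9 mm commanded gave 0.1 mm of motion and +2 N. Now to the left.

drive_tool(
  deltas=[
    {"offset": [0.7, 0, -0.05], "turn": 0, "hand": 0},
    {"offset": [0.3, 0.5, 0], "turn": 0, "hand": 0},
    {"offset": [0, 0.95, 0], "turn": 0, "hand": 0},
    {"offset": [0, 0.95, 0], "turn": 0, "hand": 0},
    {"offset": [0, 0.95, 0], "turn": 0, "hand": 0},
    {"offset": [0, 0.95, 0], "turn": 0, "hand": 0},
    {"offset": [0, 0.95, 0], "turn": 0, "hand": 0},
    {"offset": [0, 0.8, 0], "turn": 0, "hand": 0},
    {"offset": [-0.35, 0.26, 0.05], "turn": 0, "hand": 0},
    {"offset": [0, 0, 0], "turn": 0, "hand": 0},
  ],
)

```text
clock: 36.7
eef_pos: [0.5676, -0.126, 0.0806]
tcp_rot: [0.306, 3.125, -0.0]
contact_force: [0.5, -1.2, -0.1]
opening: 0.0005
gripper_force: 0.0
```

```bash
python3 -c "
from h import *
st()"
```

```text
store xy mm [-7.5 95.4] Fx 0.7 z 0.0806 t 36.7
```

drive_tool(
  deltas=[
    {"offset": [-0.2, 0, 0], "turn": 0, "hand": 0},
    {"offset": [-0.08, 0, 0], "turn": 0, "hand": 0},
    {"offset": [-0.05, 0, 0], "turn": 0, "hand": 0},
    {"offset": [-0.04, 0, 0], "turn": 0, "hand": 0},
    {"offset": [-0.04, 0, 0], "turn": 0, "hand": 0},
    {"offset": [-0.03, 0, 0], "turn": 0, "hand": 0},
  ],
)

```text
clock: 37.45
eef_pos: [0.5788, -0.1288, 0.0804]
tcp_rot: [-0.308, -3.125, -0.0]
contact_force: [-2.4, -0.3, 0.0]
opening: 0.0002
gripper_force: 1.2
```

```bash
python3 -c "
from h import *
st()"
```

```text
store xy mm [ 4.  94.8] Fx -2.3 z 0.0804 t 37.45
```

drive_tool(
  deltas=[
    {"offset": [-0.04, 0, 0], "turn": 0, "hand": 0},
    {"offset": [-0.04, 0, 0], "turn": 0, "hand": 0},
    {"offset": [-0.03, 0, 0], "turn": 0, "hand": 0},
  ],
)

```text
clock: 37.83
eef_pos: [0.5791, -0.1287, 0.0795]
tcp_rot: [-0.308, -3.119, -0.001]
contact_force: [-11.6, 1.0, 3.0]
opening: 0.0008
gripper_force: 5.6
```

```bash
python3 -c "
from h import *
st()"
```

```text
store xy mm [ 4.3 95. ] Fx -11.6 z 0.0795 t 37.825
```

drive_tool(
  deltas=[
    {"offset": [-0.03, 0, 0], "turn": 0, "hand": 0},
    {"offset": [-0.015, 0, 0], "turn": 0, "hand": 0},
  ],
)

```text
clock: 38.08
eef_pos: [0.5799, -0.1288, 0.0793]
tcp_rot: [-0.308, -3.119, -0.002]
contact_force: [-11.8, 2.7, 3.1]
opening: 0.0
gripper_force: 5.7
```

```bash
python3 -c "
from h import *
st()"
```

```text
store xy mm [ 5.1 95. ] Fx -12.2 z 0.0793 t 38.075
```

Still moving, so not yet at the stop.

drive_tool(
  deltas=[
    {"offset": [-0.03, 0, 0], "turn": 0, "hand": 0},
    {"offset": [-0.02, 0, 0], "turn": 0, "hand": 0},
  ],
)

```text
clock: 38.33
eef_pos: [0.5802, -0.1289, 0.079]
tcp_rot: [-0.307, -3.116, -0.002]
contact_force: [-15.1, 3.3, 4.7]
opening: 0.0007
gripper_force: 7.7
```

```bash
python3 -c "
from h import *
st()"
```

```text
store xy mm [ 5.4 95. ] Fx -15.4 z 0.079 t 38.325
```

Left stop felt too. Retreat and look.

drive_tool(
  deltas=[
    {"offset": [0.5, 0, 0], "turn": 0, "hand": 0},
    {"offset": [0.6, 0, -0.4], "turn": 0, "hand": 0},
    {"offset": [0.6, 0, -0.9], "turn": 0, "hand": 0},
    {"offset": [0.9, 0, -1], "turn": 0, "hand": 0},
    {"offset": [0.9, 0.5, -1], "turn": 0, "hand": 0},
    {"offset": [0.5, 0.8, -0.5], "turn": 0, "hand": 0},
    {"offset": [0, 0.8, 0], "turn": 0, "hand": 0},
    {"offset": [0, 0, 0], "turn": 0, "hand": 0},
    {"offset": [0, 0, 0], "turn": 0, "hand": 0},
  ],
)

```text
clock: 39.45
eef_pos: [0.4799, -0.0452, 0.1945]
tcp_rot: [0.308, 3.126, -0.0]
contact_force: [1.2, 0.3, -0.6]
opening: 0.0003
gripper_force: 0.0
```

Run:
```python
from h import *
st();t=cap('top')
cv2.imwrite('pics/e.png',np.clip(1.8*cv2.resize(t['pixels'][115:230,325:475,::-1],None,fx=5,fy=5,interpolation=cv2.INTER_CUBIC),0,255).astype(np.uint8))
```

```text
store xy mm [-109.3  157.5] Fx 1.1 z 0.1945 t 39.45
```

View pics/e.png

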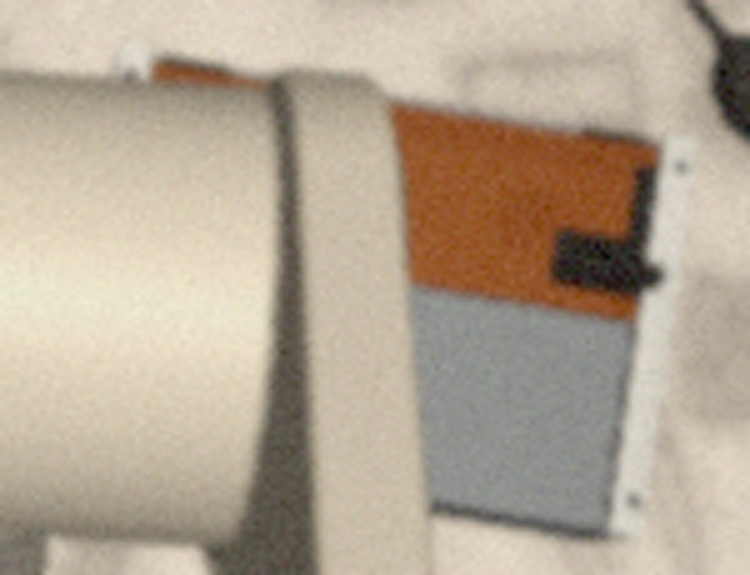

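The cover's far edge meets the far stops at both ends (crop 155–235,65 on the left, 590–660,140 on the right), and both stops were also felt by force. Handing in.

```bash
python3 -c "
from h import *
print(sign_off())"
```

```text
the job is handed in; nothing more can be done
None
```

The amber vial stands in the middle pocket and the cover is closed, with both ends felt firm against their stops at measured pushes of at most about 17 N; the job was handed in at about 39.5 s, and no verdict was returned.

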